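# Index the wooden disc one quarter on the geared dividing table

### The arm

A 7-joint arm with a two-finger parallel gripper is mounted at the origin on the work surface. World frame = base frame: x ahead of the robot, y to its left, z up, the work surface at z = 0. Lengths are in m, angles in degrees, forces in N, time in s.
With the tool pointing down it reaches from about 0.35 to 0.9 m from the base axis. Payload 19.9 kg.
Tool frame: the origin (TCP) lies on the mounting face of the last link; the fingertips stand robot.nose_length ahead of it and the grasp point (between the pads) lies 180 mm ahead of it (robot.nose_length is the distance from the TCP to the fingertips, in m); z points along the fingers, y is the line along which they close (so a half turn about z gives the same grasp; the last joint's range is limited). The gripper opens to 94 mm and grips with 3 to 60 N. Pads are 16 mm wide; open, the fingers measure 119 mm over their backs; the gripper's body (75 mm by 177 mm) begins 78 mm behind the grasp point.
Start: joints at [64.143, 23.915, -0.59, 92.452, 0.269, 63.638, -3.037], TCP at [0.249, -0.573, 0.405] pointing down, gripper open.
Joint ranges: [-161.28, 161.28], [-22.2, 115.67], [-73.04, 71.86], [3.21, 147.25], [-68.34, 248.33], [10.77, 114.83], [-161.83, 161.83]. Speed limits (degrees/s): [108.29, 108.29, 136.94, 136.94, 172.46, 172.46, 172.46].

### API

Orientations are given as [roll, pitch, yaw] about the fixed x, y, z axes, in that order (R = Rz(yaw) Ry(pitch) Rx(roll)).
In Python, from rig import robot gives the robot as it stands.
- The arm moves only by the tool arm_command, never from a script. Its argument "motion" is text: rows parted by semicolons, each of 7 numbers parted by spaces: the turn, a rotation vector about the tool's x, y, z in degrees, then the shift along the tool's x, y, z in m, then the opening, from 0 (shut) to 1 (fully open). A call has 1 to 20 rows; each row is the pose to reach, as a shift and turn from the pose commanded when the call began, along the tool's axes at that moment; what a row does not reach only later rows make up. A row lasts 1/8 s, in which the tool goes at most 62.5 mm and 10.7 degrees, less where a joint would pass 70% of its speed; a pose out of reach is approached as far as the arm can. A call with a gripper value outside its range is refused whole. The fingers move at their own pace and stop on an object; "squeeze" is the grip in N (left out, the last holds). Time passes only in rows, so rows that repeat a pose let the fingers close. It gives the time, the measured TCP pose, the force, the opening and the grip force at its end, in the units of the state.
- robot.sense(): the state, without advancing time (a new reading comes with each control period).
- robot.capture(name): name is "scene" or "side" or "wrist"; returns a dict with "pixels" (384x512x3 uint8, red, green, blue), "range_z" (384x512 float32, m along the optical axis (not along the pixel's ray), 0 where there is no reading), "fov_y" (degrees; the focal length in pixels is half the picture's height over the tangent of half this angle, whatever the lens; pixels are square), "cx", "cy" (the principal point, pixels), "cam_to_world" (4x4, takes a point from camera to world coordinates); the wrist camera has in their place "mount" (4x4, takes a point from camera to tool coordinates, whose origin is the TCP and whose axes are the flange's). Camera axes: x right, y up, looking along -z (the intrinsics and any distortion apply to the point x, -y, -z); pixel columns grow to the right and rows downward; lengths in m; the calibration is good to about 2 mm. A picture is of the moment at which its call begins: read the wrist's pose just before it.
- robot.finish_job(): hands the job in; it is judged then, once.
Trained networks look in a picture, given as the dict that the camera call returned (one of the last four; its "shot" number tells which), for a name from the list of things; names that differ only in an ending like _2 or _b are one class to them, and where a whole thing is asked for, a point or a joint stands for the part that bears it (a point fixed in the world has none). Each returns a list of dicts, best first, with "conf" (0 to 1); they miss things now and then, are a little off and sometimes report something else, mostly with a low value. They report only what shows in the picture. A call takes as long as a camera call.
- robot.masks_of(picture, name): "pixels" (384x512 bool, what is visible of it) and "extent" ([centre column, centre row, width, height] in pixels, round what is visible of it).
- robot.place_of(picture, name): "at" ([column, row] in pixels: a listed point, or the origin of a listed thing).
The state is a dict: "t": time; "joint_pos": joint angles; "joint_vel": joint speeds; "joint_efforts": joint torques, N m; "tool_pos": TCP position; "eef_rot": TCP orientation; "wrist_force": force on the tool from outside, world axes, zero at the start; "moment": the same for the moment, N m; "grip_width": finger opening in m; "finger_force": force on a finger pad.
Only numpy, scipy, OpenCV 4.12 (cv2) and the standard library are available. Lean on these libraries where they do the work, as an engineer would, in place of code of your own. Each camera call takes 0.05 s, during which the arm holds its last target. There are 200 camera calls.

### The job

The wooden disc on the dividing table has just been drilled under the guide and has to move on by a quarter, so that its next pencil cross comes under the drill guide. Take the upright black knob of the larger handwheel and turn that wheel exactly two full turns clockwise (seen from above), then let go. Do not turn the smaller plain wheel without a knob: it is the table's lock.

Things in the scene. Friction and masses are not known exactly. Their poses are not given: they have to be found in the camera images.
- crank_knob (a point): Point on the axis of the drive handwheel's upright black knob, 152 mm above the bench, a good height to grip. The knob is a vertical sleeve 24 mm in diameter, from 122 to 178 mm above the bench. It spins freely on its pin, so a gripper can carry it round without turning. It stands on the rim, 55 mm from the wheel's axis, and starts in any direction from the hub.
- handwheel_hub (a point): Centre of the hub's top on the drive handwheel's vertical axis, 122 mm above the bench. Plain steel, 3 spokes, rim radius 55 mm, rim top at 118 mm. It stands at either end of a bolted-down green fixture 460 mm long; the table is in the middle, 180 mm away. No stops, about 2 N of drag at the knob, stays where left. The disc and nut rise to 104 mm, the drill-guide post to 149 mm.
- work_table (a joint): Angle (rad) of the table (180 mm across) with the wooden disc: 0 at the start, growing clockwise seen from above. Geared 8:1 to the drive handwheel, same direction: each clockwise turn of the handwheel adds 0.785 rad (45 degrees). The disc has two dark drilled sockets, one under the guide at the start, and two pencil crosses.
- lock_wheel (a joint): Angle (rad) of the table's lock wheel, 0 at the start: a smaller plain steel wheel (rim radius 38 mm, 4 spokes, no knob) on a like post at the other end of the fixture, 360 mm from the drive wheel, rim top 118 mm above the bench. It turns easily; leave it alone.

How it is judged:
By the outcome, as a careful person would: the job done as asked, in the order asked, and still so for the second after the job is handed in, with the robot touching nothing.
It also fails if it takes over 48 s, if anything falls off the work surface, if the arm or the gripper's body presses on something with over 40 N, if the wrist force passes 120 N, or if a joint passes its speed limit or range.

## Working session

There is one attempt and no reset: what is moved stays moved. The work goes in short steps, Python scripts to look and compute and a tool call to move; the robot and the scene stay as the last step left them, time stands still between calls to the robot, and variables do not carry over. Pictures are saved under pics/ and viewed, at most 10 in all, crops included, and the job is handed in when it is done.

Besides the shell and the picture viewer there is one more tool, called after "Call:" as a command line: name --argument value ..., lists and objects as JSON in quotes. arm_command: Moves the arm, as the interface text tells. Its arguments: {"type":"object","properties":{"motion":{"type":"string"},"squeeze":{"type":"number"}},"required":["motion"]}

```bash
mkdir -p pics
cat > h.py <<'E'
import numpy as np, cv2
from rig import robot
def world(p,u,v,z=None,T=None):
    f=192/np.tan(np.radians(p["fov_y"])/2); T=p.get("cam_to_world",T); T=np.array(T)
    d=np.array([(u-p["cx"])/f,-(v-p["cy"])/f,-1.])
    dw=T[:3,:3]@d; o=T[:3,3]
    if z is None:
        r=p["range_z"][int(round(v)),int(round(u))]; return o+dw*r
    return o+dw*(z-o[2])/dw[2]
E
python3 - <<'E'
from h import *
s=robot.sense(); print(s, robot.nose_length)
for n in ["scene","side"]:
    p=robot.capture(n); cv2.imwrite(f"pics/{n}.png",p["pixels"][...,::-1])
    print(n,[k for k in p], p["fov_y"])
    for nm,z in [("crank_knob",.152),("handwheel_hub",.122),("work_table",.09),("lock_wheel",.118)]:
        for r in robot.place_of(p,nm)[:2]:
            print(nm,r["conf"],r["at"],world(p,*r["at"],z=z).round(4))
E
```

```text
{'t': 0.0, 'joint_pos': array([64.14205101, 23.94591995, -0.59131447, 92.48698166,  0.27064409,
       63.63929193, -3.03421757]), 'joint_vel': array([-0.07313337,  0.10599355, -0.07660123,  0.05927455,  0.10686471,
       -0.01306708, -0.01724814]), 'joint_efforts': array([ 9.88269057e-04, -8.51264620e+01,  6.39045238e-01, -4.25999486e+01,
       -4.88107663e-02,  1.87169417e-02,  1.84004848e-04]), 'tool_pos': array([ 0.24896909, -0.5731051 ,  0.40403746]), 'eef_rot': array([-1.79929412e+02,  6.10189550e-03,  2.34846282e+01]), 'wrist_force': array([-0.22033316,  0.31227475, -0.44578825]), 'moment': array([-0.05408625, -0.03423998, -0.02651065]), 'finger_force': 0.0, 'grip_width': 0.09394258587446354} 0.1992
scene ['pixels', 'range_z', 'fov_y', 'cx', 'cy', 'cam_to_world', 'shot'] 57.60962092335052
crank_knob 0.87 [330.0, 163.6] [0.557  0.1974 0.152 ]
handwheel_hub 0.94 [307.4, 163.1] [0.4998 0.1757 0.122 ]Traceback (most recent call last):
  File "<stdin>", line 7, in <module>
ValueError: it knows: crank_knob, handwheel_hub
```

Run:
```python
from h import *
ims=[]
for n in ["scene","side"]:
    p=robot.capture(n); im=p["pixels"][...,::-1].copy()
    for nm,z in [("crank_knob",.152),("handwheel_hub",.122)]:
        for r in robot.place_of(p,nm)[:3]:
            print(n,nm,r["conf"],r["at"],world(p,*r["at"],z=z).round(4),world(p,*r["at"]).round(4))
    ims.append(im)
cv2.imwrite("pics/a.png",cv2.resize(ims[0],(800,600)));cv2.imwrite("pics/b.png",cv2.resize(ims[1],(800,600)))
```

```text
scene crank_knob 0.79 [327.1, 165.4] [0.5603 0.1873 0.152 ] [0.5699 0.1795 0.1605]
scene handwheel_hub 0.59 [307.9, 161.9] [0.4959 0.1794 0.122 ] [0.4969 0.1787 0.1229]
side crank_knob 0.88 [209.6, 241.8] [0.5553 0.183  0.152 ] [0.548  0.19   0.1669]
side handwheel_hub 0.83 [236.7, 258.6] [0.5012 0.1685 0.122 ] [0.4995 0.1704 0.1261]
```

View pics/a.png

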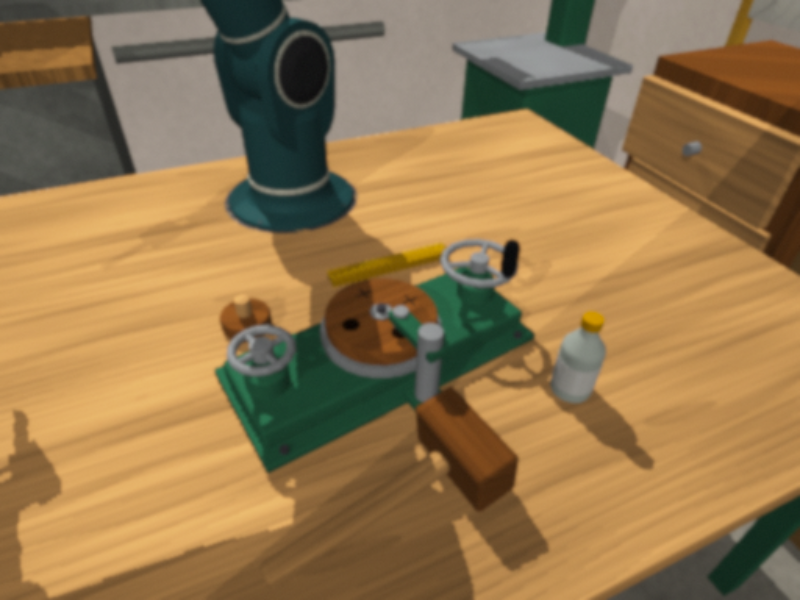

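View pics/b.png

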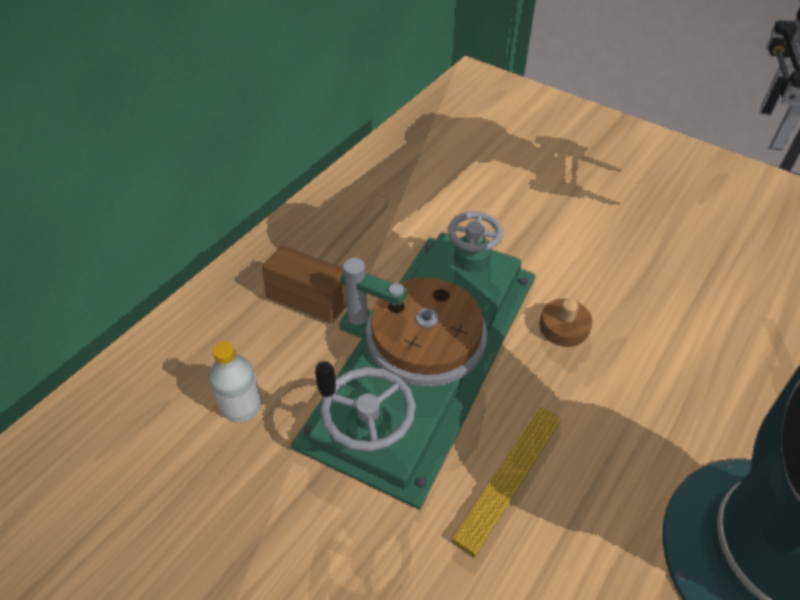

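Call:
arm_command --motion "0 0 0 0 0 -0.04 1; 0 0 0 0.56 -0.55 -0.04 1; 0 0 0 0.56 -0.55 -0.04 1; 0 0 0 0.56 -0.55 -0.04 1; 0 0 0 0.56 -0.55 -0.04 1; 0 0 0 0.56 -0.55 -0.04 1; 0 0 0 0.56 -0.55 -0.04 1; 0 0 0 0.56 -0.55 -0.04 1; 0 0 0 0.56 -0.55 -0.04 1; 0 0 0 0.56 -0.55 -0.04 1; 0 0 0 0.56 -0.55 -0.04 1; 0 0 0 0.56 -0.55 -0.04 1; 0 0 0 0.56 -0.55 -0.04 1; 0 0 0 0.56 -0.55 -0.04 1; 0 0 0 0.56 -0.55 -0.04 1; 0 0 0 0.56 -0.55 -0.04 1; 0 0 0 0.56 -0.55 -0.04 1; 0 0 0 0.56 -0.55 -0.04 1; 0 0 0 0.56 -0.55 -0.04 1" --squeeze 30

```text
t: 2.82
tool_pos: [0.5435, 0.1539, 0.4448]
eef_rot: [180.0, -0.0, 23.4]
wrist_force: [0.1, -0.3, 0.8]
grip_width: 0.094
finger_force: 0.0
```

```bash
cat > look.py <<'E'
from h import *
import sys
from scipy.spatial.transform import Rotation as R
s=robot.sense(); print(s["t"],s["tool_pos"].round(4),s["eef_rot"].round(2),s["joint_pos"].round(1))
p=robot.capture("wrist"); T=np.eye(4); T[:3,:3]=R.from_euler("xyz",s["eef_rot"],degrees=True).as_matrix(); T[:3,3]=s["tool_pos"]
T=T@np.array(p["mount"])
q=[("wrist",p,T)]+[(n,robot.capture(n),None) for n in ("scene","side")]
for n,p,T in q:
    for nm,z in [("crank_knob",.152),("handwheel_hub",.122)]:
        for r in robot.place_of(p,nm)[:2]:
            print(n,nm,r["conf"],r["at"],world(p,*r["at"],z=z,T=T).round(4))
cv2.imwrite("pics/%s.png"%sys.argv[1],q[0][1]["pixels"][...,::-1])
p,T=q[0][1:]
# knob top and rim from depth
v,u=np.mgrid[0:384,0:512]; f=192/np.tan(np.radians(p["fov_y"])/2); r=p["range_z"]
P=np.stack([(u-p["cx"])/f*r,-(v-p["cy"])/f*r,-r],-1)@T[:3,:3].T+T[:3,3]
ok=(r>0.05)&(np.hypot(P[...,0]-.5,P[...,1]-.172)<.1)
k=ok&(P[...,2]>.172)&(P[...,2]<.185); print("knobtop",k.sum(),P[k].mean(0))
m=ok&(P[...,2]>.112)&(P[...,2]<.1195)
x,y=P[m][:,0],P[m][:,1]; c=np.array([.5,.172])
from scipy.optimize import least_squares
g=np.abs(np.hypot(x-c[0],y-c[1])-.053)<.012; x,y=x[g],y[g]
f=least_squares(lambda a:np.hypot(x-a[0],y-a[1])-a[2],[*c,.055],loss="soft_l1",f_scale=.003); print("rim",len(x),f.x)
E
python3 look.py w1
```

```text
2.825 [0.5435 0.1539 0.4448] [ 1.7999e+02 -1.0000e-02  2.3440e+01] [  7.6  18.4 -32.8  97.7  10.7  67.  -94.7]
wrist crank_knob 0.81 [222.4, 167.5] [0.555  0.1838 0.152 ]
wrist handwheel_hub 0.85 [218.6, 219.4] [0.5018 0.1684 0.122 ]
scene crank_knob 0.94 [326.5, 164.0] [0.5552 0.1891 0.152 ]
scene handwheel_hub 0.59 [307.6, 165.0] [0.5068 0.172  0.122 ]
side crank_knob 0.74 [209.2, 242.9] [0.5543 0.1854 0.152 ]
side handwheel_hub 0.92 [236.5, 259.4] [0.5004 0.1702 0.122 ]
knobtop 608 [0.55786815 0.18592232 0.1772782 ]
rim 3829 [0.50603532 0.17045441 0.05359968]
```

View pics/w1.png

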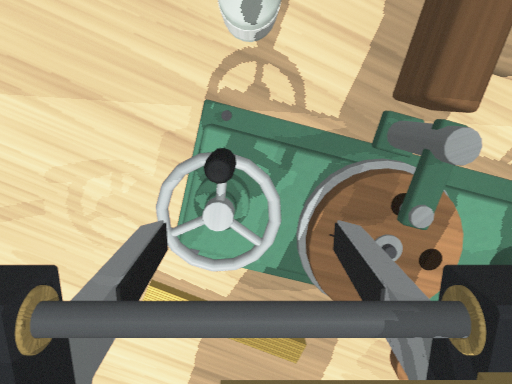

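Call:
arm_command --motion "0 0 0 0.025 -0.0236 0 1; 0 0 0 0.025 -0.0236 0.03 1; 0 0 0 0.025 -0.0236 0.06 1; 0 0 0 0.025 -0.0236 0.09 1; 0 0 0 0.025 -0.0236 0.108 1; 0 0 0 0.025 -0.0236 0.11 1; 0 0 0 0.025 -0.0236 0.11 1"

```text
t: 4.15
tool_pos: [0.5573, 0.1861, 0.3355]
eef_rot: [-180.0, -0.1, 23.5]
wrist_force: [-0.1, -0.5, 0.6]
grip_width: 0.094
finger_force: 0.0
```

Call:
arm_command --motion "0 0 0 0 0 0 0.1; 0 0 0 0 0 0 0.1; 0 0 0 0 0 0 0.1; 0 0 0 0 0 0 0.1; 0 0 0 0 0 0 0.1; 0 0 0 0 0 0 0.1; 0 0 0 0 0 0 0.1; 0 0 0 0 0 0 0.1" --squeeze 25

```text
t: 5.15
tool_pos: [0.557, 0.1859, 0.3346]
eef_rot: [-180.0, 0.0, 23.5]
wrist_force: [-0.1, 0.6, -0.1]
grip_width: 0.0235
finger_force: 25.0
```

```bash
cat > rows.py <<'E'
import numpy as np,sys
r,phi0,yaw,step,n=map(float,sys.argv[1:6]); n=int(n)
a0=np.radians(phi0-yaw); a=a0-np.radians(step)*np.arange(1,n+1)
print("; ".join(f"0 0 0 {r*(np.cos(t)-np.cos(a0)):.4f} {-r*(np.sin(t)-np.sin(a0)):.4f} 0 0.1" for t in a))
E
python3 rows.py .055 16.5 23.5 9 10; python3 -c "
import numpy as np
" ; python3 rows.py .055 -73.5 23.5 9 20;python3 rows.py .055 106.5 23.5 9 20
```

```text
0 0 0 -0.0017 0.0085 0 0.1; 0 0 0 -0.0047 0.0165 0 0.1; 0 0 0 -0.0090 0.0241 0 0.1; 0 0 0 -0.0144 0.0308 0 0.1; 0 0 0 -0.0207 0.0366 0 0.1; 0 0 0 -0.0279 0.0414 0 0.1; 0 0 0 -0.0358 0.0450 0 0.1; 0 0 0 -0.0441 0.0473 0 0.1; 0 0 0 -0.0527 0.0483 0 0.1; 0 0 0 -0.0613 0.0479 0 0.1
0 0 0 -0.0085 -0.0017 0 0.1; 0 0 0 -0.0165 -0.0047 0 0.1; 0 0 0 -0.0241 -0.0090 0 0.1; 0 0 0 -0.0308 -0.0144 0 0.1; 0 0 0 -0.0366 -0.0207 0 0.1; 0 0 0 -0.0414 -0.0279 0 0.1; 0 0 0 -0.0450 -0.0358 0 0.1; 0 0 0 -0.0473 -0.0441 0 0.1; 0 0 0 -0.0483 -0.0527 0 0.1; 0 0 0 -0.0479 -0.0613 0 0.1; 0 0 0 -0.0462 -0.0698 0 0.1; 0 0 0 -0.0431 -0.0778 0 0.1; 0 0 0 -0.0389 -0.0853 0 0.1; 0 0 0 -0.0335 -0.0921 0 0.1; 0 0 0 -0.0272 -0.0979 0 0.1; 0 0 0 -0.0200 -0.1027 0 0.1; 0 0 0 -0.0121 -0.1063 0 0.1; 0 0 0 -0.0038 -0.1086 0 0.1; 0 0 0 0.0048 -0.1096 0 0.1; 0 0 0 0.0134 -0.1092 0 0.1
0 0 0 0.0085 0.0017 0 0.1; 0 0 0 0.0165 0.0047 0 0.1; 0 0 0 0.0241 0.0090 0 0.1; 0 0 0 0.0308 0.0144 0 0.1; 0 0 0 0.0366 0.0207 0 0.1; 0 0 0 0.0414 0.0279 0 0.1; 0 0 0 0.0450 0.0358 0 0.1; 0 0 0 0.0473 0.0441 0 0.1; 0 0 0 0.0483 0.0527 0 0.1; 0 0 0 0.0479 0.0613 0 0.1; 0 0 0 0.0462 0.0698 0 0.1; 0 0 0 0.0431 0.0778 0 0.1; 0 0 0 0.0389 0.0853 0 0.1; 0 0 0 0.0335 0.0921 0 0.1; 0 0 0 0.0272 0.0979 0 0.1; 0 0 0 0.0200 0.1027 0 0.1; 0 0 0 0.0121 0.1063 0 0.1; 0 0 0 0.0038 0.1086 0 0.1; 0 0 0 -0.0048 0.1096 0 0.1; 0 0 0 -0.0134 0.1092 0 0.1
```

Call:
arm_command --motion "0 0 0 -0.0017 0.0085 0 0.1; 0 0 0 -0.0047 0.0165 0 0.1; 0 0 0 -0.0090 0.0241 0 0.1; 0 0 0 -0.0144 0.0308 0 0.1; 0 0 0 -0.0207 0.0366 0 0.1; 0 0 0 -0.0207 0.0366 0 0.1"

```text
t: 5.9
tool_pos: [0.5523, 0.1433, 0.3346]
eef_rot: [180.0, 0.1, 23.4]
wrist_force: [-2.1, -0.5, 0.3]
grip_width: 0.0236
finger_force: 25.0
```

Call:
arm_command --motion "0 0 0 -0.0072 0.0048 0 0.1; 0 0 0 -0.0151 0.0084 0 0.1; 0 0 0 -0.0234 0.0107 0 0.1; 0 0 0 -0.0320 0.0117 0 0.1; 0 0 0 -0.0406 0.0113 0 0.1; 0 0 0 -0.0406 0.0113 0 0.1"

```text
t: 6.65
tool_pos: [0.5192, 0.1174, 0.3347]
eef_rot: [180.0, 0.1, 23.5]
wrist_force: [-1.9, 1.9, -2.7]
grip_width: 0.0232
finger_force: 25.0
```

Call:
arm_command --motion "0 0 0 -0.0085 -0.0017 0 0.1; 0 0 0 -0.0165 -0.0047 0 0.1; 0 0 0 -0.0241 -0.0090 0 0.1; 0 0 0 -0.0308 -0.0144 0 0.1; 0 0 0 -0.0366 -0.0207 0 0.1; 0 0 0 -0.0414 -0.0279 0 0.1; 0 0 0 -0.0450 -0.0358 0 0.1; 0 0 0 -0.0473 -0.0441 0 0.1; 0 0 0 -0.0483 -0.0527 0 0.1; 0 0 0 -0.0479 -0.0613 0 0.1"

```text
t: 7.9
tool_pos: [0.4513, 0.1552, 0.3347]
eef_rot: [180.0, 0.0, 23.5]
wrist_force: [5.6, -0.7, -5.7]
grip_width: 0.0237
finger_force: 25.0
```

```bash
python3 - <<'E'
from h import *
p=robot.capture("side"); cv2.imwrite("pics/s2.png",cv2.resize(p["pixels"][100:330,130:380,::-1],(750,690))[:600])
print([ (r["conf"],world(p,*r["at"],z=.122)) for r in robot.place_of(p,"handwheel_hub")])
print([ (r["conf"],world(p,*r["at"],z=.152)) for r in robot.place_of(p,"crank_knob")])
s=robot.sense();print(s["tool_pos"],s["wrist_force"])
E
python3 rows.py .055 196.5 23.5 9 20;python3 rows.py .055 16.5 23.5 9 20
```

```text
[(0.73, array([0.50176535, 0.1722665 , 0.122     ]))]
[]
[0.45134588 0.15537436 0.33464224] [ 1.03176475  3.23591565 -3.35863764]
0 0 0 0.0017 -0.0085 0 0.1; 0 0 0 0.0047 -0.0165 0 0.1; 0 0 0 0.0090 -0.0241 0 0.1; 0 0 0 0.0144 -0.0308 0 0.1; 0 0 0 0.0207 -0.0366 0 0.1; 0 0 0 0.0279 -0.0414 0 0.1; 0 0 0 0.0358 -0.0450 0 0.1; 0 0 0 0.0441 -0.0473 0 0.1; 0 0 0 0.0527 -0.0483 0 0.1; 0 0 0 0.0613 -0.0479 0 0.1; 0 0 0 0.0698 -0.0462 0 0.1; 0 0 0 0.0778 -0.0431 0 0.1; 0 0 0 0.0853 -0.0389 0 0.1; 0 0 0 0.0921 -0.0335 0 0.1; 0 0 0 0.0979 -0.0272 0 0.1; 0 0 0 0.1027 -0.0200 0 0.1; 0 0 0 0.1063 -0.0121 0 0.1; 0 0 0 0.1086 -0.0038 0 0.1; 0 0 0 0.1096 0.0048 0 0.1; 0 0 0 0.1092 0.0134 0 0.1
0 0 0 -0.0017 0.0085 0 0.1; 0 0 0 -0.0047 0.0165 0 0.1; 0 0 0 -0.0090 0.0241 0 0.1; 0 0 0 -0.0144 0.0308 0 0.1; 0 0 0 -0.0207 0.0366 0 0.1; 0 0 0 -0.0279 0.0414 0 0.1; 0 0 0 -0.0358 0.0450 0 0.1; 0 0 0 -0.0441 0.0473 0 0.1; 0 0 0 -0.0527 0.0483 0 0.1; 0 0 0 -0.0613 0.0479 0 0.1; 0 0 0 -0.0698 0.0462 0 0.1; 0 0 0 -0.0778 0.0431 0 0.1; 0 0 0 -0.0853 0.0389 0 0.1; 0 0 0 -0.0921 0.0335 0 0.1; 0 0 0 -0.0979 0.0272 0 0.1; 0 0 0 -0.1027 0.0200 0 0.1; 0 0 0 -0.1063 0.0121 0 0.1; 0 0 0 -0.1086 0.0038 0 0.1; 0 0 0 -0.1096 -0.0048 0 0.1; 0 0 0 -0.1092 -0.0134 0 0.1
```

View pics/s2.png

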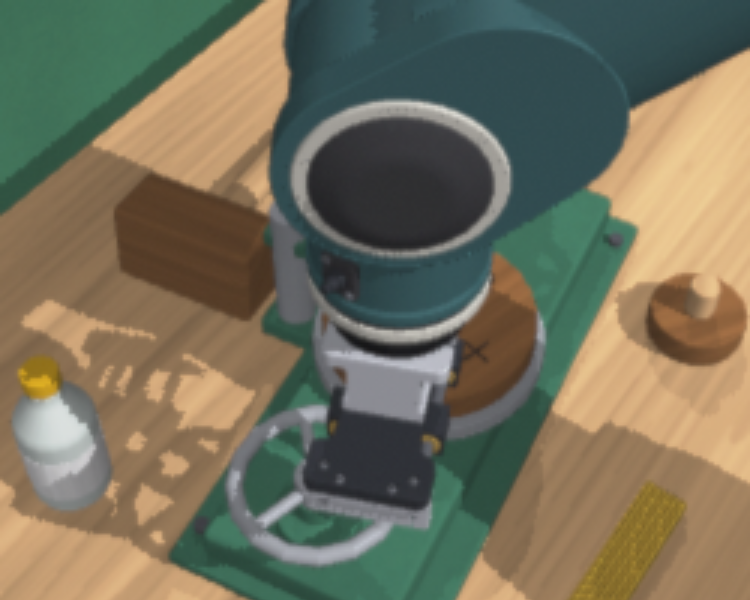

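The wheel has followed: the gripper, at about (370,470), holds the knob half a turn from its start. Forces are low, so I carry on.

Call:
arm_command --motion "0 0 0 0.0017 -0.0085 0 0.1; 0 0 0 0.0047 -0.0165 0 0.1; 0 0 0 0.0090 -0.0241 0 0.1; 0 0 0 0.0144 -0.0308 0 0.1; 0 0 0 0.0207 -0.0366 0 0.1; 0 0 0 0.0279 -0.0414 0 0.1; 0 0 0 0.0358 -0.0450 0 0.1; 0 0 0 0.0441 -0.0473 0 0.1; 0 0 0 0.0527 -0.0483 0 0.1; 0 0 0 0.0613 -0.0479 0 0.1; 0 0 0 0.0698 -0.0462 0 0.1; 0 0 0 0.0778 -0.0431 0 0.1; 0 0 0 0.0853 -0.0389 0 0.1; 0 0 0 0.0921 -0.0335 0 0.1; 0 0 0 0.0979 -0.0272 0 0.1; 0 0 0 0.1027 -0.0200 0 0.1; 0 0 0 0.1063 -0.0121 0 0.1; 0 0 0 0.1086 -0.0038 0 0.1; 0 0 0 0.1096 0.0048 0 0.1; 0 0 0 0.1092 0.0134 0 0.1"

```text
t: 10.55
tool_pos: [0.5572, 0.1855, 0.3346]
eef_rot: [-180.0, -0.0, 23.5]
wrist_force: [-4.3, 1.1, -0.9]
grip_width: 0.0232
finger_force: 25.0
```

Call:
arm_command --motion "0 0 0 -0.0017 0.0085 0 0.1; 0 0 0 -0.0047 0.0165 0 0.1; 0 0 0 -0.0090 0.0241 0 0.1; 0 0 0 -0.0144 0.0308 0 0.1; 0 0 0 -0.0207 0.0366 0 0.1; 0 0 0 -0.0279 0.0414 0 0.1; 0 0 0 -0.0358 0.0450 0 0.1; 0 0 0 -0.0441 0.0473 0 0.1; 0 0 0 -0.0527 0.0483 0 0.1; 0 0 0 -0.0613 0.0479 0 0.1; 0 0 0 -0.0698 0.0462 0 0.1; 0 0 0 -0.0778 0.0431 0 0.1; 0 0 0 -0.0853 0.0389 0 0.1; 0 0 0 -0.0921 0.0335 0 0.1; 0 0 0 -0.0979 0.0272 0 0.1; 0 0 0 -0.1027 0.0200 0 0.1; 0 0 0 -0.1063 0.0121 0 0.1; 0 0 0 -0.1086 0.0038 0 0.1; 0 0 0 -0.1096 -0.0048 0 0.1; 0 0 0 -0.1092 -0.0134 0 0.1"

```text
t: 13.05
tool_pos: [0.4513, 0.1552, 0.3347]
eef_rot: [180.0, 0.0, 23.5]
wrist_force: [4.5, -0.4, -6.5]
grip_width: 0.0235
finger_force: 25.0
```

Call:
arm_command --motion "0 0 0 0.0017 -0.0085 0 0.1; 0 0 0 0.0047 -0.0165 0 0.1; 0 0 0 0.0090 -0.0241 0 0.1; 0 0 0 0.0144 -0.0308 0 0.1; 0 0 0 0.0207 -0.0366 0 0.1; 0 0 0 0.0279 -0.0414 0 0.1; 0 0 0 0.0358 -0.0450 0 0.1; 0 0 0 0.0441 -0.0473 0 0.1; 0 0 0 0.0527 -0.0483 0 0.1; 0 0 0 0.0613 -0.0479 0 0.1; 0 0 0 0.0698 -0.0462 0 0.1; 0 0 0 0.0778 -0.0431 0 0.1; 0 0 0 0.0853 -0.0389 0 0.1; 0 0 0 0.0921 -0.0335 0 0.1; 0 0 0 0.0979 -0.0272 0 0.1; 0 0 0 0.1027 -0.0200 0 0.1; 0 0 0 0.1063 -0.0121 0 0.1; 0 0 0 0.1086 -0.0038 0 0.1; 0 0 0 0.1096 0.0048 0 0.1; 0 0 0 0.1092 0.0134 0 0.1"

```text
t: 15.55
tool_pos: [0.5572, 0.1855, 0.3346]
eef_rot: [-180.0, -0.0, 23.5]
wrist_force: [-4.1, 1.7, -0.7]
grip_width: 0.0237
finger_force: 25.0
```

Call:
arm_command --motion "0 0 0 0 0 0 0.1; 0 0 0 0 0 0 0.1; 0 0 0 0 0 0 1; 0 0 0 0 0 0 1; 0 0 0 0 0 0 1; 0 0 0 0 0 0 1; 0 0 0 0 0 0 1; 0 0 0 0 0 0 1; 0 0 0 0 0 -0.03 1; 0 0 0 0 0 -0.06 1; 0 0 0 0 0 -0.11 1; 0 0 0 -0.025 0.0236 -0.11 1; 0 0 0 -0.025 0.0236 -0.11 1; 0 0 0 -0.025 0.0236 -0.11 1"

```text
t: 17.3
tool_pos: [0.5436, 0.1546, 0.4446]
eef_rot: [-180.0, -0.0, 23.5]
wrist_force: [-0.5, 0.1, 0.2]
grip_width: 0.0941
finger_force: 0.0
```

```bash
python3 look.py w2
```

```text
17.3 [0.5436 0.1546 0.4446] [-179.99   -0.     23.48] [  9.2  18.8 -35.   97.6  11.6  67.2 -95.4]
wrist crank_knob 0.81 [220.8, 166.8] [0.5551 0.186  0.152 ]
wrist handwheel_hub 0.84 [217.5, 216.7] [0.5039 0.1711 0.122 ]
wrist handwheel_hub 0.35 [222.0, 167.7] [0.5488 0.185  0.122 ]
scene crank_knob 0.66 [327.4, 165.7] [0.5616 0.1873 0.152 ]
side handwheel_hub 0.75 [232.2, 256.8] [0.5109 0.1704 0.122 ]
knobtop 611 [0.55804995 0.18558021 0.17721915]
rim 3834 [0.50605568 0.17044791 0.05359504]
```

View pics/w2.png

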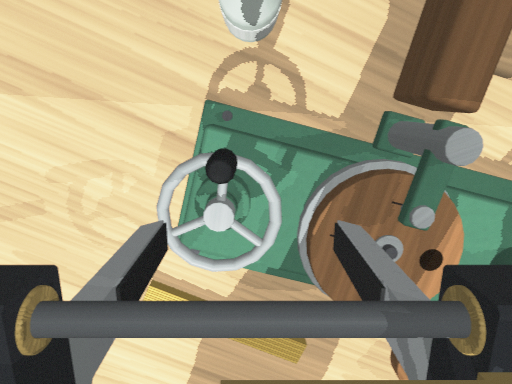

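The picture shows the knob back at (221,165). A pencil cross is now at the guide, at about (397,203), and the drilled hole has moved a quarter round to (431,260). By depth, the knob lies within 0.4 mm of where it started.

```bash
python3 -c "
from rig import robot
print(robot.finish_job())"
```

```text
the job is handed in; nothing more can be done
None
```

I turned the larger handwheel two full turns clockwise and let go. The knob is back within 0.4 mm of its start, a pencil cross is under the drill guide, the arm never went near the lock wheel, and the job is handed in at about 17.5 s.

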